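# Shift the bottle roller from second into third gear

## Robot

A 6-joint arm with a two-finger parallel gripper is mounted at the origin on the work surface. World frame = base frame: x ahead of the robot, y to its left, z up, the work surface at z = 0. Lengths are in m, angles in rad, forces in N, time in s.
With the tool pointing down it reaches from about 0.375 to 0.9 m from the base axis. Payload 3.1 kg.
Tool frame: the origin (TCP) lies midway between the tips of the shut fingers; the grasp point (between the pads) lies 19 mm behind it (grip_depth is the distance from the TCP to the grasp point, in m); y points along the fingers, z is the direction in which the jaws open and shut, and the axes are right-handed (so a half turn about y gives the same grasp; the last joint's range is limited). The gripper opens to 85 mm and grips with 20 to 120 N. Pads are 22 mm wide; open, the fingers measure 114 mm over their backs; the gripper's body (76 mm by 85 mm) begins 54 mm behind the grasp point. The pads swing forward as they close: fully open they stand 13 mm farther back than shut.
Start: joints at [1.133, 0.527, 1.433, -0, 1.181, -0.178], TCP at [0.16, 0.604, 0.231] pointing down, gripper open.
Joint ranges: [-3.08, 3.08], [-0.75, 2.2], [0.22, 2.44], [-1.43, 4.57], [0, 2.65], [-2.85, 2.85]. Speed limits (rad/s): [2.79, 2.79, 3.14, 3.14, 3.14, 3.14].

## Interface

Orientations are given as a unit quaternion [x, y, z, w].
In Python, from station import sense, snapshot, camera_model, sign_off, grip_depth gives the robot as it stands.
- The arm moves only by the tool play_rows, never from a script. Its argument "deltas" is a list of rows, each a list of 6 numbers: the shift along the tool's x, y, z in m, then the turn, a rotation vector about the tool's x, y, z in rad. A call has 1 to 12 rows; each row is the pose to reach, as a shift and turn from the pose commanded when the call began, along the tool's axes at that moment; what a row does not reach only later rows make up. A row lasts 1/10 s, in which the tool goes at most 50 mm and 8.59 degrees, less where a joint would pass 70% of its speed; a pose out of reach is approached as far as the arm can. A call with a gripper value outside its range is refused whole. "gripper" is the finger opening in m, from 0 to 0.0854, set as the call begins (left out, the last holds). The fingers move at their own pace and stop on an object; "force" is the grip in N (left out, the last holds). Time passes only in rows, so rows that repeat a pose let the fingers close. It gives the time, the measured TCP pose, the force and the opening at its end, in the units of the state.
- sense(): the state, without advancing time (a new reading comes with each control period).
- snapshot(name): name is "scene" or "top" or "wrist"; returns the picture (400x640x3 uint8, red, green, blue); there is no depth.
- camera_model(name): a dict with "fx", "fy", "cx", "cy" (pixels), "distortion" ([k1, k2, p1, p2, k3] as OpenCV has them; the pictures are not rectified), "camera_from_world" (4x4, takes a point from world to camera coordinates). Camera axes: x right, y up, looking along -z (the intrinsics and any distortion apply to the point x, -y, -z); pixel columns grow to the right and rows downward; lengths in m; the calibration is good to about 2 mm. A picture is of the moment at which its call begins: read the wrist's pose just before it. camera_model takes no time and is no camera call; for the wrist camera it gives the pose at the moment of the call.
- sign_off(): hands the job in, once; it reports no verdict.
The state is a dict: "t": time; "q": joint angles; "qd": joint speeds; "tau": joint torques, N m; "tcp_pos": TCP position; "tool_rot": TCP orientation; "force": force on the tool from outside, world axes, zero at the start; "ft_torque": the same for the moment, N m; "finger_gap": opening from 0.0 (shut) to 1.0 (fully open).
Only numpy, scipy, OpenCV 4.12 (cv2) and the standard library are available. Lean on these libraries where they do the work, as an engineer would, in place of code of your own. Each camera call takes 0.05 s, during which the arm holds its last target.

## Task

The bottle roller stands idle with its gearstick in second, the left rear slot of the H-shaped gate. Change it to third with light fingertip pushes: push the knob forward out of second as far as neutral, across to the right, then forward until it is fully home in the right front slot. Push only with the fingertips or the outside of the fingers, never take the knob or stick between them, do not run the stick into first or fourth, and leave everything else where it stands.

Things in the scene. Friction and masses are not known exactly. Their poses are not given: they have to be found in the camera images.
- mill: White bench-top bottle roller, fixed. Its right end is a gearbox 200 mm deep (x), 170 mm wide (y), top at 106 mm, with a steel gate plate 92 x 88 mm, upper face at 116 mm; the bed with two black rollers runs from it to the left (+y) as far as 420 mm. Origin on the table under the middle of the gate. Own x = forward (away from the robot), y = left, z up.
- gate (a point): Middle of the H gate, on the plate's upper face, axes as the roller's. Two fore-and-aft slots, each 15 mm wide and 55 mm long, 18 mm left and right of this point, joined at mid length by a cross channel 18 mm wide (neutral). First = left front, second = left rear, third = right front, fourth = right rear; one to four dots mark them.
- knob: Black ball knob, 38 mm diameter, on the gearstick (steel, 10 mm thick); origin at the ball's centre, 200 to 210 mm above the table. In the roller's frame it stands at x = 190 sin(shift_forward), y = -190 sin(shift_across) cos(shift_forward) mm: 36 mm left or right in the slots, x = 0 in neutral, 44 mm forward or back at a slot's end. It swings about a pivot 190 mm below it.
- shift_across (a joint): Sideways tilt of the gearstick, rad, positive to the right: about -0.19 in the left-hand slots, +0.19 in the right-hand slots; stops at -0.215 and +0.215. It can cross only while the stick is in the cross channel.
- shift_forward (a joint): Fore-and-aft tilt of the gearstick, rad, positive forward: 0 in neutral (it can cross from about -0.04 to +0.04; the gate's corners are rounded), slots end at -0.236 (rear) and +0.236 (front). Starts in second, -0.23 to -0.13. No detents or springs: it moves either way with about 2 to 3 N at the knob and stays, by friction, where it is left.
- roll_bottle: Bystander: glass bottle with a blue cap, 86 mm diameter and 190 mm long, lying on the rollers left of the gearbox; origin on its axis; its top is 153 mm above the table.
- cap: Bystander: loose blue screw cap, 34 mm wide and 20 mm high, lying on the gearbox beside the gate, forward and left of it; origin under its centre.
- bottle: Bystander: standing glass bottle with a blue cap, 66 mm diameter, 135 mm high; origin under its centre.
- beaker: Bystander: glass beaker, 68 mm diameter, 85 mm high; origin under its centre.
- timer: Bystander: white bench timer, 30 x 70 x 62 mm; origin under its centre.
- tape: Bystander: roll of tape, 90 mm diameter, 19 mm high, lying flat; origin under its centre.
- rack: Bystander: red tube rack with capped tubes, 75 x 190 mm, 82 mm high; origin under its centre.

How it is judged:
On the way, in this order (a step that is already met when the one before it is completed fails the run):
1. the stick has crossed neutral to the right-hand side of the gate (value of joint shift_across above 0.12 rad and value of joint shift_forward between -0.1 and 0.1 rad).
2. the stick is fully forward in third (value of joint shift_across above 0.13 rad and value of joint shift_forward above 0.2 rad), for 0.2 s.
At the end, for the whole second after the job is handed in: The gearstick rests in the third (right front) slot, tilted forward by more than 0.20 rad (its knob within 7 mm of the slot's end position) and to the right by more than 0.13 rad (all of step 2 and velocity of joint shift_forward between -0.05 and 0.05 rad/s and velocity of joint shift_across between -0.05 and 0.05 rad/s); the robot touches nothing.
It fails at once if the knob is taken between the fingers (distance between the grasp point and knob below 0.016 m).
It fails at once if the gearstick or the roller is gripped or pushed hard (over 45 N) (contact force between the fingers and mill above 45 N).
It fails at once if the stick is run into first (value of joint shift_across below -0.1 rad and value of joint shift_forward above 0.12 rad).
It fails at once if the stick is run into fourth (value of joint shift_across above 0.1 rad and value of joint shift_forward below -0.12 rad).
It fails at once if another thing on the bench is moved by more than 25 mm or lifted (distance of any of roll_bottle, cap, bottle, beaker, timer, tape, rack from where it was at the start of the episode above 0.025 m).
It also fails if it takes over 46 s, if anything falls off the work surface, if the arm or the gripper's body presses on something with over 40 N, if the wrist force passes 120 N, or if a joint passes its speed limit or range.

## Working session

There is one attempt and no reset: what is moved stays moved. The work goes in short steps, Python scripts to look and compute and a tool call to move; the robot and the scene stay as the last step left them, time stands still between calls to the robot, and variables do not carry over. Pictures are saved under pics/ and viewed, and the job is handed in when it is done.

Besides the shell and the picture viewer there is one more tool, called after ">>>" as a command line: name --pt "numbers of a row" for each row, then --argument value for the rest. play_rows: Moves the arm, as the interface text tells. Its arguments: {"type":"object","properties":{"deltas":{"type":"array"},"gripper":{"type":"number"},"force":{"type":"number"}},"required":["deltas"]}

```bash
mkdir -p pics; ls; python3 - <<'E'
from station import *
import cv2
s=sense();print({k:s[k] for k in s})
print(grip_depth)
for n in("scene","top"):
    cv2.imwrite(f"pics/{n}0.png",snapshot(n)[:,:,::-1]);m=camera_model(n);print(n,m)
E
```

```text
pics
{'t': 0.0, 'q': array([ 1.13348453e+00,  5.28477781e-01,  1.43393780e+00,  6.75675325e-07,
        1.18141042e+00, -1.78483228e-01]), 'qd': array([-0.00127013,  0.00192056, -0.00271859, -0.0012947 , -0.0003546 ,
       -0.00169942]), 'tau': array([ 5.10719565e-04, -4.42349374e+01, -1.78026938e+01, -3.11799758e-04,
        8.32880556e-03, -1.52865283e-05]), 'tcp_pos': array([0.15961089, 0.60351159, 0.23031521]), 'tool_rot': array([ 0.70194567, -0.09149403,  0.09101502, -0.70044085]), 'force': array([-0.09081425,  0.49911836,  0.56638514]), 'ft_torque': array([-0.04968992,  0.01655108, -0.03190035]), 'finger_gap': 0.999170993205587}
0.0187
scene {'fx': 462.0568488548597, 'fy': 462.0568488548597, 'cx': 319.0580717198477, 'cy': 201.74032083990676, 'distortion': array([-0.01897656,  0.        ,  0.        ,  0.        ,  0.        ]), 'camera_from_world': array([[-0.48734966,  0.87318744, -0.00583148,  0.27273644],
       [-0.66629724, -0.36754559,  0.64881294,  0.31297623],
       [ 0.56439197,  0.32008427,  0.7609256 , -1.48487769],
       [ 0.        ,  0.        ,  0.        ,  1.        ]])}
top {'fx': 362.32437896518894, 'fy': 362.32437896518894, 'cx': 318.8617832482156, 'cy': 192.96266197777655, 'distortion': array([-0.02499487,  0.        ,  0.        ,  0.        ,  0.        ]), 'camera_from_world': array([[-0.01844974, -0.99900395,  0.04062907,  0.02808463],
       [ 0.99484874, -0.01429148,  0.10035808, -0.60005201],
       [-0.09967746,  0.04227136,  0.99412149, -0.92828474],
       [ 0.        ,  0.        ,  0.        ,  1.        ]])}
```

View pics/scene0.png

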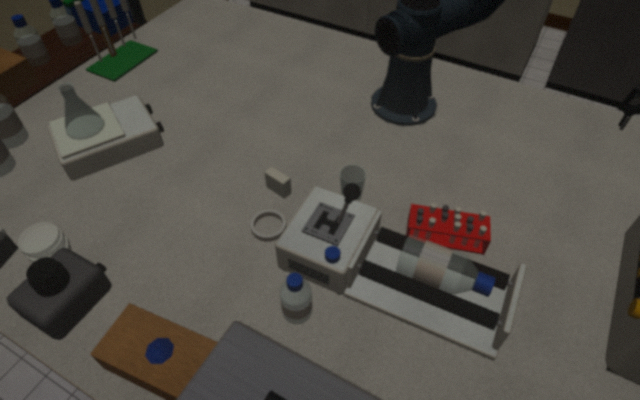

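View pics/top0.png

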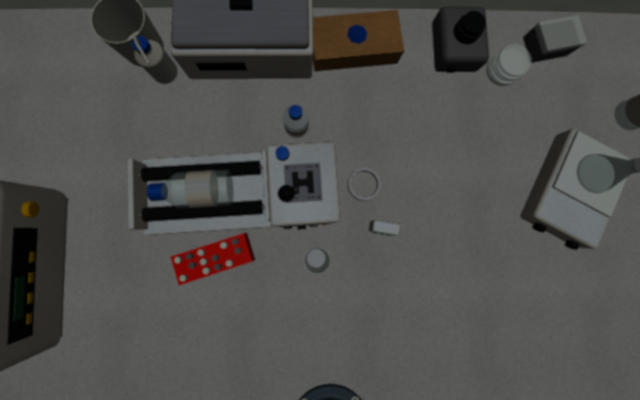

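The scene view shows the gate plate at about (330,222) and the knob at about (352,190). The top view shows the gate at about (303,182) and the knob at about (287,193). I'll zoom in on both.

```bash
python3 - <<'E'
import cv2,numpy as np
a=cv2.imread("pics/scene0.png")[150:290,250:410];b=cv2.imread("pics/top0.png")[130:240,250:360]
a=cv2.convertScaleAbs(cv2.resize(a,None,fx=4,fy=4,interpolation=cv2.INTER_CUBIC),alpha=1.6)
b=cv2.convertScaleAbs(cv2.resize(b,None,fx=5,fy=5,interpolation=cv2.INTER_CUBIC),alpha=1.6)
cv2.imwrite("pics/a1.png",a);cv2.imwrite("pics/b1.png",b)
E
```

```text
(no output)
```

View pics/a1.png

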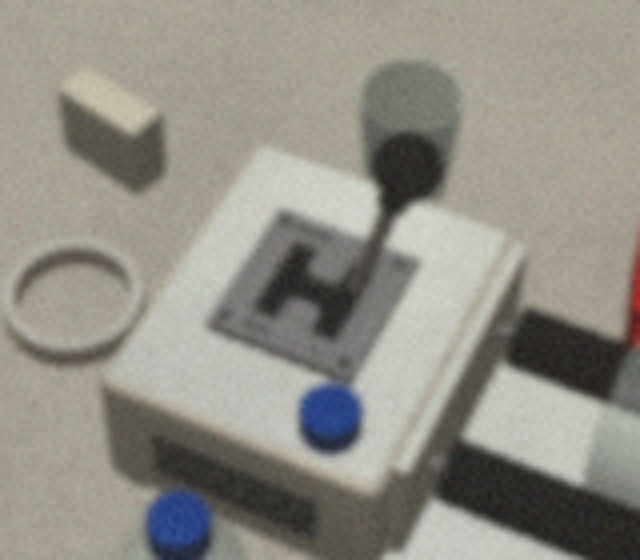

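View pics/b1.png

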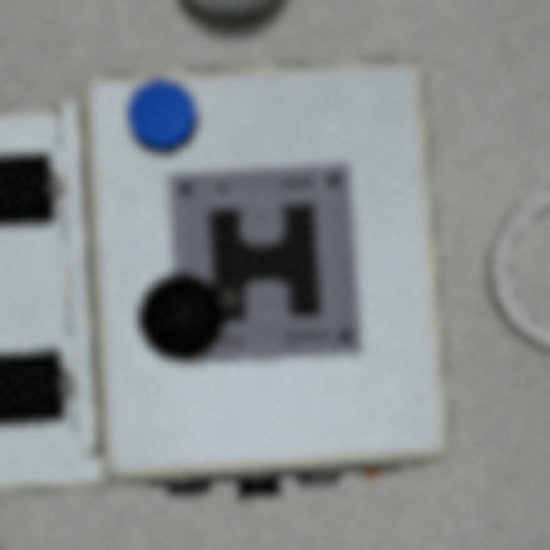

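```bash
cat >h.py <<'E'
import numpy as np,cv2
from station import *
def ray(n,p):
    m=camera_model(n);K=np.array([[m['fx'],0,m['cx']],[0,m['fy'],m['cy']],[0,0,1.]])
    u=cv2.undistortPoints(np.array([[p]],float),K,np.array(m['distortion']))[0,0]
    T=np.array(m['camera_from_world']);R=T[:3,:3];o=-R.T@T[:3,3];d=R.T@np.array([u[0],-u[1],-1.]);return o,d/np.linalg.norm(d)
def plane(n,p,z):
    o,d=ray(n,p);return o+d*(z-o[2])/d[2]
def tri(n1,p1,n2,p2):
    a,d=ray(n1,p1);b,e=ray(n2,p2)
    A=np.c_[d,-e];s=np.linalg.lstsq(A,b-a,rcond=None)[0];P,Q=a+d*s[0],b+e*s[1]
    return (P+Q)/2,np.linalg.norm(P-Q)
E
python3 - <<'E'
from h import *
np.set_printoptions(precision=4,suppress=True)
Z=lambda x,y,f,ox,oy:((x+.5)/f-.5+ox,(y+.5)/f-.5+oy)
T=lambda x,y:Z(x,y,5,250,130); S=lambda x,y:Z(x,y,4,250,150)
print("knob",tri("top",T(182,316),"scene",S(406,167)))
ct=[plane("top",T(*p),.116) for p in[(172,177),(347,165),(357,350),(187,361)]]
cs=[plane("scene",S(*p),.116) for p in[(345,378),(210,326),(283,211),(418,260)]]
print(np.array(ct),np.mean(ct,0));print(np.array(cs),np.mean(cs,0))
print("H",plane("top",T(267,260),.116),plane("scene",S(309,290),.116))
g=[plane("top",T(*p),.106) for p in[(92,80),(418,66),(442,458),(108,470)]]
print(np.array(g),np.mean(g,0))
print("cap",plane("top",T(162,116),.126))
print("tcp z tool", sense()['tcp_pos'])
from scipy.spatial.transform import Rotation as R
print(R.from_quat(sense()['tool_rot']).as_matrix())
E
```

```text
knob (array([0.585 , 0.0946, 0.2052]), np.float64(0.0037728639658938423))
[[0.6608 0.1049 0.116 ]
 [0.6658 0.0202 0.116 ]
 [0.5757 0.0171 0.116 ]
 [0.5716 0.0985 0.116 ]] [0.6185 0.0602 0.116 ]
[[0.6637 0.1002 0.116 ]
 [0.6688 0.0192 0.116 ]
 [0.5771 0.014  0.116 ]
 [0.5721 0.0983 0.116 ]] [0.6204 0.0579 0.116 ]
H [0.6198 0.0596 0.116 ] [0.6206 0.0547 0.116 ]
[[ 0.7113  0.1441  0.106 ]
 [ 0.7169 -0.0163  0.106 ]
 [ 0.5235 -0.0236  0.106 ]
 [ 0.5205  0.1373  0.106 ]] [0.618  0.0604 0.106 ]
cap [0.6887 0.1089 0.126 ]
tcp z tool [0.1596 0.6036 0.2304]
[[ 0.9667 -0.0008  0.2559]
 [-0.2559 -0.0018  0.9667]
 [-0.0003 -1.     -0.0019]]
```

Gate is at about (0.620, 0.0585) with yaw of about +0.036 rad. In the roller's frame the knob is at (-34, +37) mm, height 0.205, which matches the 36 mm expected and gives a forward tilt of about -0.18. I'll shut the fingers and go to a point behind the knob.

>>> play_rows --pt "0.02 0 -0.016 0 -0.02 0" --pt "0.04 0 -0.033 0 -0.05 0" --pt "0.065 0 -0.053 0 -0.08 0" --pt "0.09 0 -0.073 0 -0.1 0" --pt "0.115 0 -0.094 0 -0.12 0" --pt "0.14 0 -0.114 0 -0.15 0" --pt "0.165 0 -0.135 0 -0.18 0" --pt "0.19 0 -0.155 0 -0.2 0" --pt "0.21 0 -0.172 0 -0.22 0" --pt "0.225 0 -0.184 0 -0.25 0" --pt "0.235 -0.005 -0.192 0 -0.28 0" --pt "0.24 -0.01 -0.196 0 -0.295 0" --gripper 0 --force 20

```text
t: 1.3
tcp_pos: [0.3421, 0.3522, 0.2411]
tool_rot: [0.707, 0.012, -0.013, -0.707]
force: [1.0, 0.7, 0.1]
finger_gap: 0.001
```

```bash
cat >>h.py <<'E'
from scipy.spatial.transform import Rotation as Rr
np.set_printoptions(precision=4,suppress=True)
G=np.array([.620,.0585,0]);W=0.036
M=np.array([[np.cos(W),-np.sin(W),0],[np.sin(W),np.cos(W),0],[0,0,1]])
def own(p): return M.T@(np.asarray(p)-G)
def go(x,y,z):  # own-frame target mm -> tool delta
    s=sense();T=Rr.from_quat(s['tool_rot']).as_matrix()
    # desired: tool x = own x, tool y = down, tool z = own y
    D=np.c_[M[:,0],[0,0,-1.],M[:,1]]
    print("t",s['t'],"own mm",own(s['tcp_pos'])*1000,"gap",s['finger_gap'],"F",s['force'])
    print("delta",T.T@(G+M@(np.array([x,y,z])/1000)-s['tcp_pos']),"rot",Rr.from_matrix(T.T@D).as_rotvec())
E
python3 -c "
from h import *
go(-90,36,240)"
```

```text
t 1.3 own mm [-267.1369  303.4696  241.0757] gap 0.0011649319944496688 F [1.0015 0.7096 0.057 ]
delta [ 0.1773  0.0011 -0.2673] rot [ 0.0008 -0.0007 -0.0011]
```

>>> play_rows --pt "0.01 0 -0.015 0 0 0" --pt "0.025 0 -0.038 0 0 0" --pt "0.045 0 -0.068 0 0 0" --pt "0.065 0 -0.098 0 0 0" --pt "0.085 0 -0.128 0 0 0" --pt "0.105 0 -0.158 0 0 0" --pt "0.125 0 -0.188 0 0 0" --pt "0.145 0 -0.218 0 0 0" --pt "0.16 0 -0.241 0 0 0" --pt "0.17 0 -0.257 0 0 0" --pt "0.177 0 -0.267 0 0 0" --pt "0.177 0 -0.267 0 0 0"

```text
t: 2.5
tcp_pos: [0.5292, 0.0922, 0.2413]
tool_rot: [-0.707, -0.012, 0.012, 0.707]
force: [-0.0, 0.3, 0.2]
finger_gap: 0.001
```

>>> play_rows --pt "0 0.01 0 0 0 0" --pt "0 0.025 0 0 0 0" --pt "0 0.04 0 0 0 0" --pt "0 0.05 0 0 0 0" --pt "0 0.05 0 0 0 0"

```text
t: 3.0
tcp_pos: [0.5264, 0.0938, 0.1896]
tool_rot: [-0.707, -0.012, 0.015, 0.707]
force: [-0.3, 0.3, 0.9]
finger_gap: -0.003
```

```bash
python3 -c "
from h import *
go(-64,36,190)
cv2.imwrite('pics/s2.png',cv2.convertScaleAbs(cv2.resize(snapshot('scene')[130:290,230:430,::-1],None,fx=3,fy=3),alpha=1.6))
cv2.imwrite('pics/w2.png',snapshot('wrist')[:,:,::-1])"
```

```text
t 3.0 own mm [-92.2952  38.6687 189.5538] gap -0.002633556495860494 F [-0.2523  0.2563  0.8762]
delta [ 0.0283 -0.0006 -0.0027] rot [-0.0005  0.0015 -0.0044]
```

View pics/s2.png

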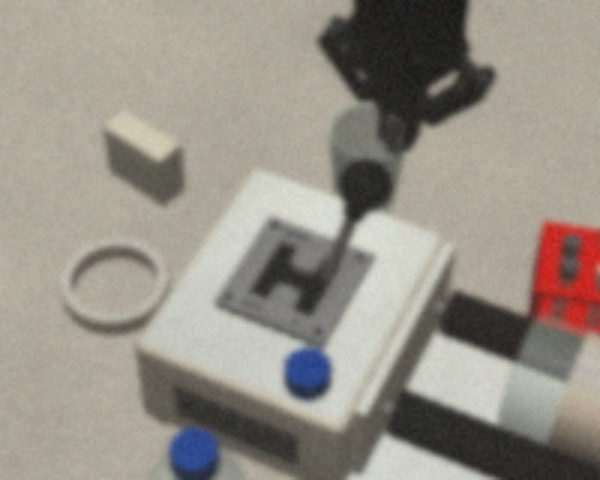

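View pics/w2.png

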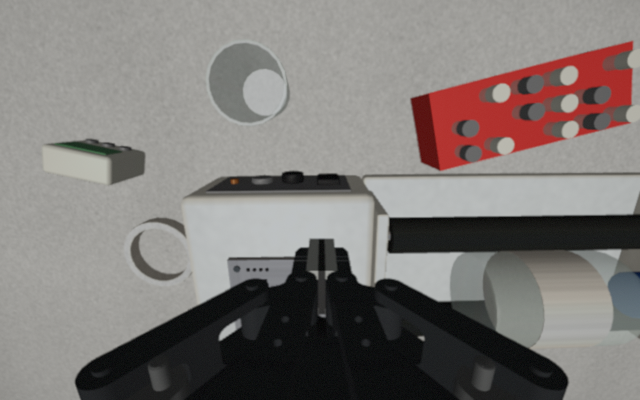

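The scene view shows the shut fingertips directly behind the knob, with the knob at (365,183) in the crop and the fingertips at (395,135). The wrist view shows clear surroundings. Now I'll push forward gently.

>>> play_rows --pt "0.005 0 -0.002 0 0 0" --pt "0.01 0 -0.002 0 0 0" --pt "0.015 0 -0.002 0 0 0" --pt "0.02 0 -0.002 0 0 0" --pt "0.024 0 -0.002 0 0 0" --pt "0.028 0 -0.002 0 0 0" --pt "0.032 0 -0.002 0 0 0" --pt "0.036 0 -0.002 0 0 0" --pt "0.04 0 -0.002 0 0 0" --pt "0.044 0 -0.002 0 0 0" --pt "0.044 0 -0.002 0 0 0"

```text
t: 4.2
tcp_pos: [0.5731, 0.0926, 0.1913]
tool_rot: [-0.707, -0.013, 0.012, 0.707]
force: [-2.2, 0.1, 0.8]
finger_gap: -0.004
```

```bash
python3 -c "
from h import *
go(-30,36,190)
cv2.imwrite('pics/s3.png',cv2.convertScaleAbs(cv2.resize(snapshot('scene')[130:290,230:430,::-1],None,fx=3,fy=3),alpha=1.6))
cv2.imwrite('pics/t3.png',cv2.convertScaleAbs(cv2.resize(snapshot('top')[130:240,250:360,::-1],None,fx=5,fy=5),alpha=1.6))"
```

```text
t 4.2 own mm [-45.6529  35.7291 191.3121] gap -0.0035699828927355914 F [-2.1723  0.0711  0.8458]
delta [0.0157 0.0013 0.0003] rot [-0.0002  0.0002  0.0009]
```

View pics/s3.png

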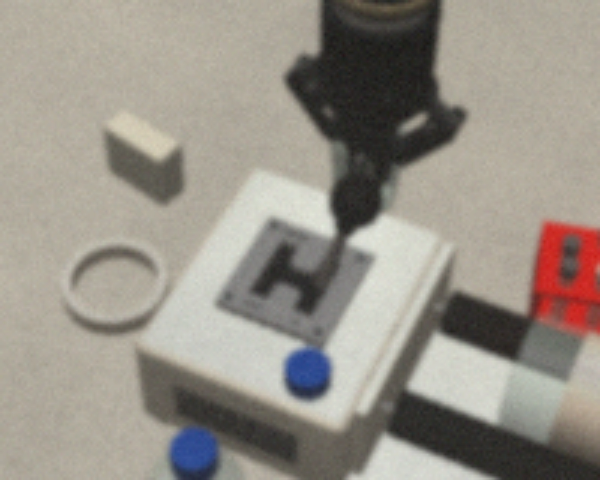

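View pics/t3.png

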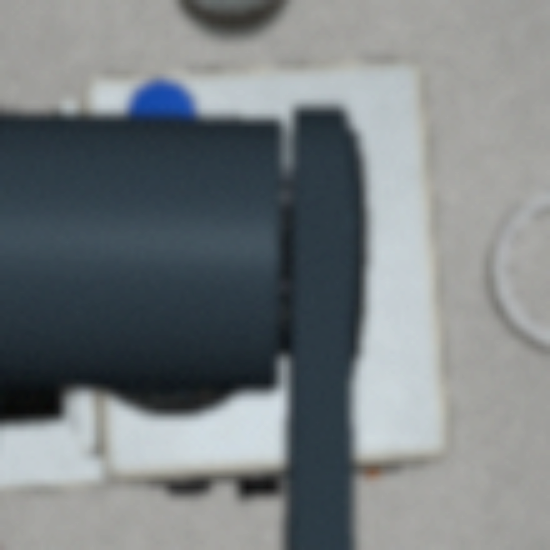

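```bash
cat >>h.py <<'E'
def kn(px,py,z=.2065,f=3,ox=230,oy=130):
    print("knob own mm",own(plane("scene",((px+.5)/f-.5+ox,(py+.5)/f-.5+oy),z))*1000)
E
python3 -c "
from h import *
kn(365,183,.2052)
kn(355,200)"
```

```text
knob own mm [-35.0617  35.168  205.2   ]
knob own mm [-16.5067  35.9737 206.5   ]
```

The knob is 29-30 mm ahead of the finger centre, as expected. I'll push another 16 mm to neutral.

>>> play_rows --pt "0.003 0 0 0 0 0" --pt "0.006 0 0 0 0 0" --pt "0.009 0 0 0 0 0" --pt "0.012 0 0 0 0 0" --pt "0.014 0 0 0 0 0" --pt "0.016 0 0 0 0 0" --pt "0.016 0 0 0 0 0"

```text
t: 5.0
tcp_pos: [0.5888, 0.093, 0.1913]
tool_rot: [0.707, 0.013, -0.013, -0.707]
force: [-1.3, -0.2, 0.4]
finger_gap: 0.003
```

```bash
python3 -c "
from h import *
go(-60,36,191)
cv2.imwrite('pics/s4.png',cv2.convertScaleAbs(cv2.resize(snapshot('scene')[130:290,230:430,::-1],None,fx=3,fy=3),alpha=2))"
```

```text
t 5.0 own mm [-29.9594  35.6164 191.3207] gap 0.002508474125358849 F [-1.3412 -0.2153  0.3957]
delta [-0.03    0.0003  0.0004] rot [0.     0.0002 0.0006]
```

View pics/s4.png

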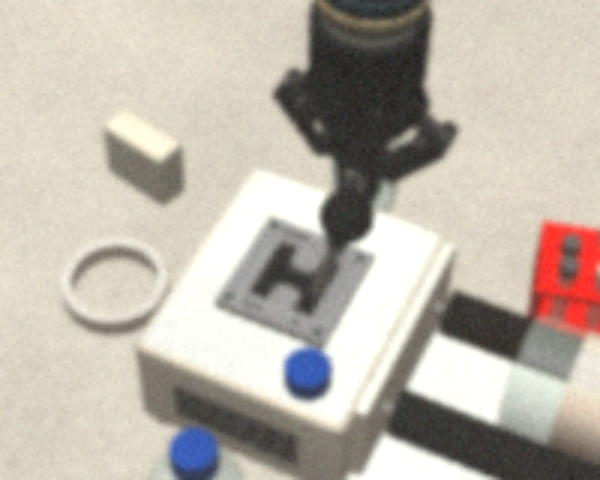

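```bash
python3 -c "
from h import *
kn(346,217,.2075)"
```

```text
knob own mm [  1.0773  37.2813 207.5   ]
```

>>> play_rows --pt "-0.008 0 0 0 0 0" --pt "-0.02 0 0 0 0 0" --pt "-0.03 0 0.003 0 0 0" --pt "-0.03 0 0.013 0 0 0" --pt "-0.03 0 0.028 0 0 0" --pt "-0.03 0 0.043 0 0 0" --pt "-0.025 0 0.05 0 0 0" --pt "-0.012 0 0.05 0 0 0" --pt "0.005 0 0.05 0 0 0" --pt "0.02 0 0.05 0 0 0" --pt "0.03 0 0.05 0 0 0" --pt "0.03 0 0.05 0 0 0"

```text
t: 6.25
tcp_pos: [0.6182, 0.1445, 0.1911]
tool_rot: [0.707, 0.013, -0.012, -0.707]
force: [-0.4, -0.1, -0.5]
finger_gap: -0.003
```

```bash
python3 -c "
from h import *
go(0,70,191)
cv2.imwrite('pics/s5.png',cv2.convertScaleAbs(cv2.resize(snapshot('scene')[130:290,230:430,::-1],None,fx=3,fy=3),alpha=2))
cv2.imwrite('pics/w5.png',snapshot('wrist')[:,:,::-1])"
```

```text
t 6.25 own mm [  1.2665  86.0359 191.1095] gap -0.003296284994090584 F [-0.3889 -0.1403 -0.5272]
delta [-0.0013  0.0001 -0.016 ] rot [0.0001 0.0006 0.0015]
```

View pics/s5.png

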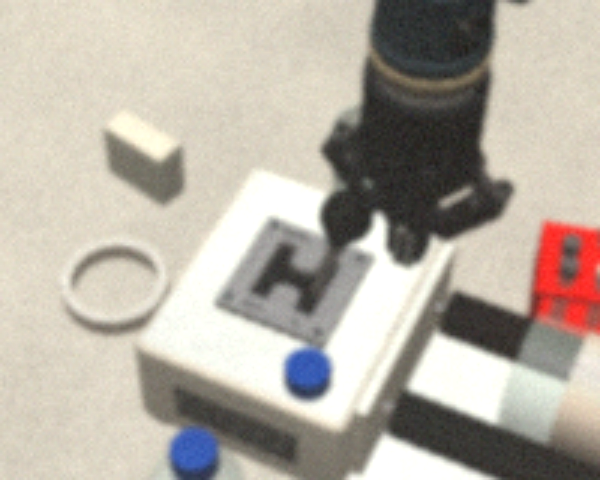

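View pics/w5.png

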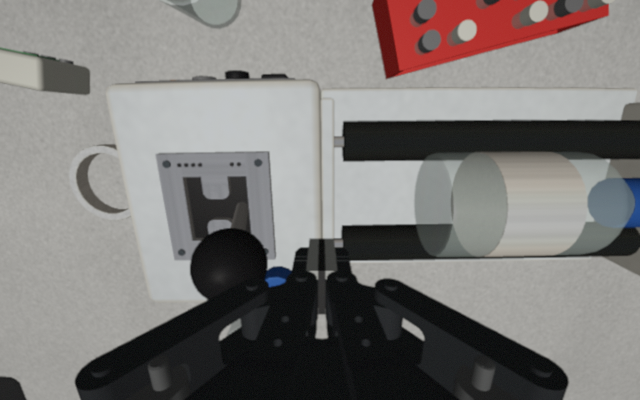

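The wrist view shows the stick in the cross channel at (240,215), with the ball at (228,265) just right of the fingers. I'll raise slightly for link clearance and push right.

>>> play_rows --pt "0 -0.003 -0.006 0 0 0" --pt "0 -0.005 -0.012 0 0 0" --pt "0 -0.005 -0.016 0 0 0" --pt "0 -0.005 -0.02 0 0 0" --pt "0 -0.005 -0.024 0 0 0" --pt "0 -0.005 -0.028 0 0 0" --pt "0 -0.005 -0.032 0 0 0" --pt "0 -0.005 -0.036 0 0 0" --pt "0 -0.005 -0.036 0 0 0"

```text
t: 7.25
tcp_pos: [0.6178, 0.1072, 0.1961]
tool_rot: [0.707, 0.012, -0.013, -0.707]
force: [0.1, 0.0, 0.3]
finger_gap: 0.001
```

```bash
python3 -c "
from h import *
go(0,0,196)
cv2.imwrite('pics/s6.png',cv2.convertScaleAbs(cv2.resize(snapshot('scene')[130:290,230:430,::-1],None,fx=3,fy=3),alpha=2))
cv2.imwrite('pics/w6.png',snapshot('wrist')[:,:,::-1])"
```

```text
t 7.25 own mm [ -0.4605  48.7493 196.0642] gap 0.0010805638078929005 F [0.1225 0.0442 0.3433]
delta [ 0.0005  0.0001 -0.0487] rot [ 0.0008 -0.0002 -0.0005]
```

View pics/s6.png

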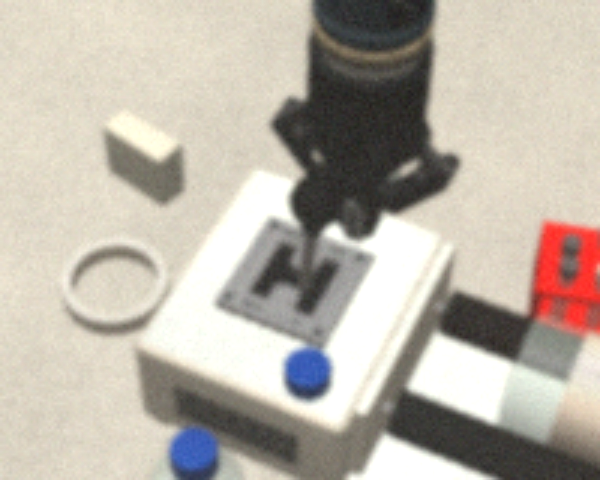

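View pics/w6.png

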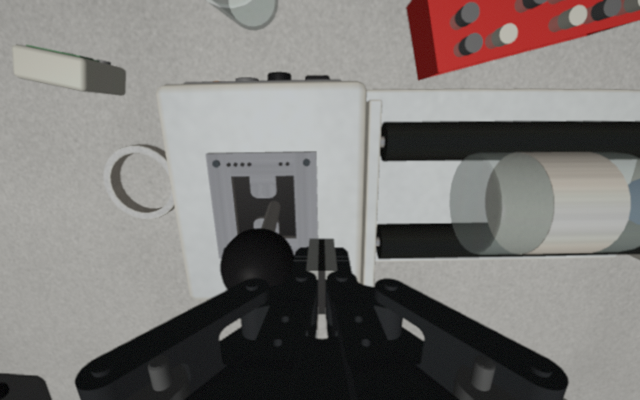

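The ball has moved to (317,203) in the scene crop and is crossing freely, so I'll continue.

```bash
python3 -c "
from h import *
kn(317,203,.21)"
```

```text
knob own mm [  0.5834  14.9962 210.    ]
```

>>> play_rows --pt "0 0 -0.004 0 0 0" --pt "0 0 -0.008 0 0 0" --pt "0 0 -0.012 0 0 0" --pt "0 0 -0.016 0 0 0" --pt "0 0 -0.02 0 0 0" --pt "0 0 -0.024 0 0 0" --pt "0 0 -0.028 0 0 0" --pt "0 0 -0.032 0 0 0" --pt "0 0 -0.036 0 0 0" --pt "0 0 -0.04 0 0 0" --pt "0 0 -0.043 0 0 0" --pt "0 0 -0.043 0 0 0"

```text
t: 8.55
tcp_pos: [0.6194, 0.0643, 0.1961]
tool_rot: [0.707, 0.013, -0.013, -0.707]
force: [0.9, 0.5, 0.5]
finger_gap: 0.002
```

```bash
python3 -c "
from h import *
go(0,0,196)
cv2.imwrite('pics/s7.png',cv2.convertScaleAbs(cv2.resize(snapshot('scene')[130:290,230:430,::-1],None,fx=3,fy=3),alpha=2))
cv2.imwrite('pics/w7.png',snapshot('wrist')[:,:,::-1])"
```

```text
t 8.55 own mm [ -0.4163   5.8544 196.1019] gap 0.0017182892545632856 F [0.8927 0.5386 0.4538]
delta [ 0.0004  0.0001 -0.0059] rot [ 0.0007 -0.0002 -0.0003]
```

View pics/s7.png

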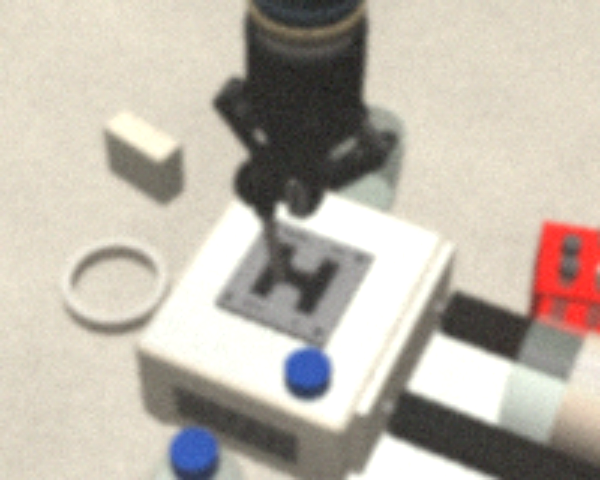

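View pics/w7.png

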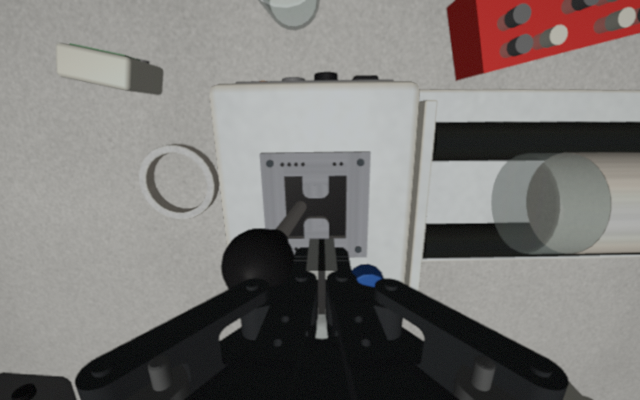

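```bash
python3 -c "
from h import *
kn(259,187,.209)"
```

```text
knob own mm [  4.7008 -27.7172 209.    ]
```

>>> play_rows --pt "0 0 -0.002 0 0 0" --pt "0 0 -0.004 0 0 0" --pt "0 0 -0.006 0 0 0" --pt "0 0 -0.008 0 0 0" --pt "0 0 -0.008 0 0 0"

```text
t: 9.15
tcp_pos: [0.6195, 0.0569, 0.1961]
tool_rot: [0.707, 0.013, -0.013, -0.707]
force: [-0.4, 1.0, -0.6]
finger_gap: 0.001
```

```bash
python3 -c "
from h import *
go(0,0,196)
cv2.imwrite('pics/s8.png',cv2.convertScaleAbs(cv2.resize(snapshot('scene')[130:290,230:430,::-1],None,fx=3,fy=3),alpha=2))"
```

```text
t 9.15 own mm [ -0.5381  -1.612  196.1463] gap 0.000803106402961675 F [-0.3787  1.0222 -0.5927]
delta [0.0005 0.0001 0.0016] rot [ 0.0001 -0.     -0.0005]
```

View pics/s8.png

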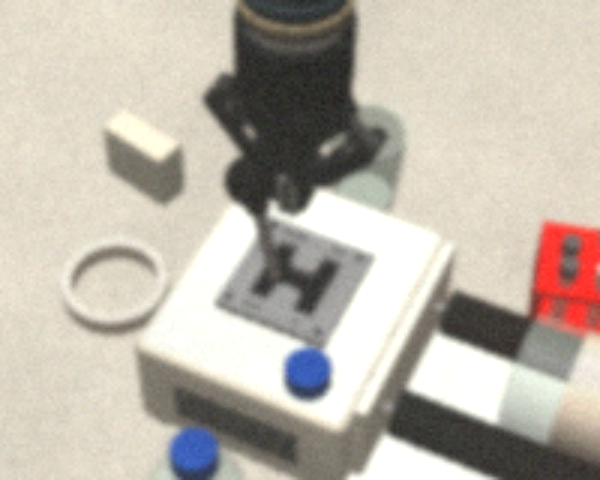

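The stick is on the right-hand side, with the ball at (249,183) in the crop, so y is about -36. I'll retreat left, go back behind the knob and across.

>>> play_rows --pt "0 0 0.005 0 0 0" --pt "-0.01 0 0.012 0 0 0" --pt "-0.025 0 0.012 0 0 0" --pt "-0.04 0 0.012 0 0 0" --pt "-0.055 0.002 0.012 0 0 0" --pt "-0.06 0.006 0.008 0 0 0" --pt "-0.06 0.008 -0.004 0 0 0" --pt "-0.06 0.008 -0.018 0 0 0" --pt "-0.06 0.008 -0.03 0 0 0" --pt "-0.06 0.008 -0.034 0 0 0" --pt "-0.06 0.008 -0.034 0 0 0"

```text
t: 10.3
tcp_pos: [0.5615, 0.0197, 0.1883]
tool_rot: [0.707, 0.012, -0.012, -0.707]
force: [0.9, 0.4, 0.2]
finger_gap: -0.001
```

```bash
python3 -c "
from h import *
go(-30,-36,188)
kn(249,183,.208)
cv2.imwrite('pics/s9.png',cv2.convertScaleAbs(cv2.resize(snapshot('scene')[130:290,230:430,::-1],None,fx=3,fy=3),alpha=2))
cv2.imwrite('pics/w9.png',snapshot('wrist')[:,:,::-1])"
```

```text
t 10.3 own mm [-59.8342 -36.6986 188.3278] gap -0.001324456145318689 F [0.942  0.3896 0.175 ]
delta [0.0298 0.0003 0.0008] rot [ 0.0001 -0.0019  0.0005]
knob own mm [  3.7448 -36.0752 208.    ]
```

View pics/s9.png

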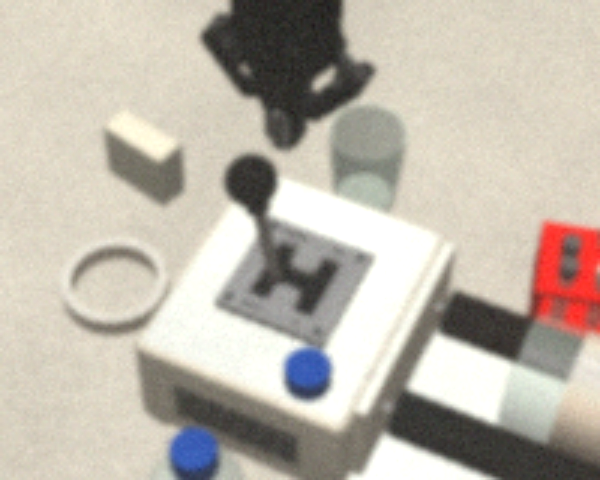

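View pics/w9.png

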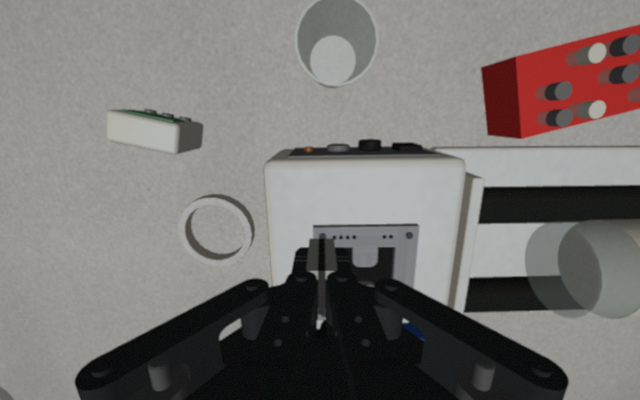

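The ball is standing free in neutral right at (250,180), with the fingertips right behind it. Now I'll push forward.

>>> play_rows --pt "0.01 0 0 0 0 0" --pt "0.018 0 0 0 0 0" --pt "0.023 0 0 0 0 0" --pt "0.027 0 0 0 0 0" --pt "0.031 0 0 0 0 0" --pt "0.035 0 0 0 0 0" --pt "0.039 0 0 0 0 0" --pt "0.043 0 0 0 0 0" --pt "0.047 0 0 0 0 0" --pt "0.051 0 0 0 0 0" --pt "0.055 0 0 0 0 0" --pt "0.055 0 0 0 0 0"

```text
t: 11.6
tcp_pos: [0.6166, 0.023, 0.1882]
tool_rot: [-0.707, -0.013, 0.013, 0.707]
force: [-1.9, 1.3, -0.1]
finger_gap: -0.0
```

```bash
python3 -c "
from h import *
go(12,-36,188)
cv2.imwrite('pics/s10.png',cv2.convertScaleAbs(cv2.resize(snapshot('scene')[130:290,230:430,::-1],None,fx=3,fy=3),alpha=2))"
```

```text
t 11.6 own mm [ -4.7174 -35.3105 188.1613] gap -0.0003640400764998646 F [-1.8504  1.3193 -0.0565]
delta [ 0.0167  0.0002 -0.0007] rot [-0.0001  0.0002  0.0006]
```

View pics/s10.png

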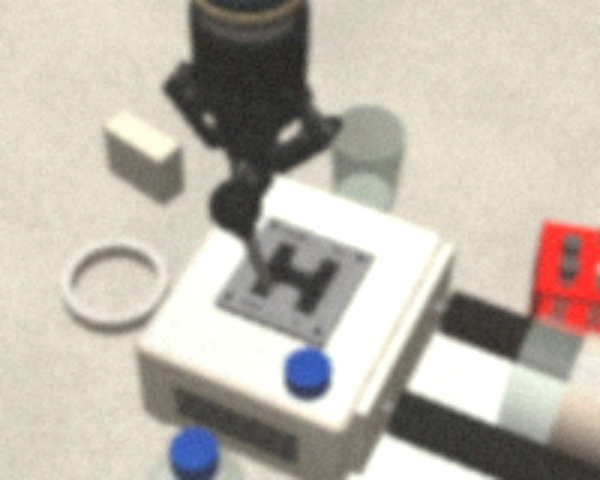

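The ball, at (236,205), is moving forward in the right-hand slot. I'll push on in small steps and watch the force for the slot end.

>>> play_rows --pt "0.003 0 0 0 0 0" --pt "0.006 0 0 0 0 0" --pt "0.009 0 0 0 0 0" --pt "0.012 0 0 0 0 0" --pt "0.014 0 0 0 0 0" --pt "0.016 0 0 0 0 0" --pt "0.016 0 0 0 0 0"

```text
t: 12.35
tcp_pos: [0.6323, 0.0233, 0.1883]
tool_rot: [0.707, 0.013, -0.013, -0.707]
force: [-1.5, -0.3, -1.7]
finger_gap: 0.003
```

>>> play_rows --pt "0.001 0 0 0 0 0" --pt "0.002 0 0 0 0 0" --pt "0.002 0 0 0 0 0"

```text
t: 12.65
tcp_pos: [0.634, 0.0235, 0.1884]
tool_rot: [0.707, 0.013, -0.013, -0.707]
force: [-2.1, -0.7, -1.1]
finger_gap: 0.002
```

```bash
python3 -c "
from h import *
go(12,-36,188)
cv2.imwrite('pics/s11.png',cv2.convertScaleAbs(cv2.resize(snapshot('scene')[130:290,230:430,::-1],None,fx=3,fy=3),alpha=2))"
```

```text
t 12.65 own mm [ 12.7583 -35.4386 188.3609] gap 0.0017039921478255672 F [-2.0508 -0.6647 -1.0781]
delta [-0.0008  0.0004 -0.0006] rot [0.0002 0.0002 0.0003]
```

View pics/s11.png

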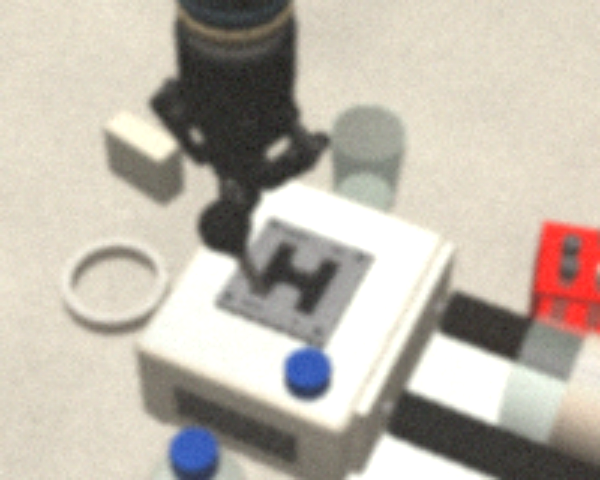

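The ball is at (225,226) and the force is still only friction. I'll feel for the slot end in 1 mm steps.

>>> play_rows --pt "0.001 0 0 0 0 0" --pt "0.001 0 0 0 0 0"

```text
t: 12.9
tcp_pos: [0.635, 0.0236, 0.1883]
tool_rot: [0.707, 0.013, -0.013, -0.707]
force: [-0.6, 1.1, -1.9]
finger_gap: -0.001
```

>>> play_rows --pt "0.001 0 0 0 0 0" --pt "0.001 0 0 0 0 0"

```text
t: 13.1
tcp_pos: [0.636, 0.0237, 0.1884]
tool_rot: [-0.707, -0.013, 0.013, 0.707]
force: [-1.6, -0.4, -1.3]
finger_gap: 0.003
```

>>> play_rows --pt "0.001 0 0 0 0 0" --pt "0.001 0 0 0 0 0"

```text
t: 13.3
tcp_pos: [0.6367, 0.0238, 0.1882]
tool_rot: [-0.707, -0.013, 0.013, 0.707]
force: [-1.9, -0.5, -0.6]
finger_gap: 0.003
```

```bash
python3 -c "
from h import *
kn(225,226,.2025)
go(12,-36,188)"
```

```text
knob own mm [ 41.8103 -34.7962 202.5   ]
t 13.3 own mm [ 15.4255 -35.2999 188.2484] gap 0.0032766152651106766 F [-1.9105 -0.4957 -0.6348]
delta [-0.0034  0.0003 -0.0007] rot [-0.      0.0003 -0.0006]
```

>>> play_rows --pt "0.001 0 0 0 0 0" --pt "0.001 0 0 0 0 0"

```text
t: 13.5
tcp_pos: [0.6374, 0.0238, 0.1881]
tool_rot: [-0.707, -0.012, 0.013, 0.707]
force: [-3.4, -0.6, -1.7]
finger_gap: -0.004
```

>>> play_rows --pt "0.001 0 0 0 0 0" --pt "0.001 0 0 0 0 0"

```text
t: 13.7
tcp_pos: [0.6381, 0.0239, 0.188]
tool_rot: [-0.707, -0.012, 0.014, 0.707]
force: [-4.3, -1.3, -1.4]
finger_gap: -0.001
```

>>> play_rows --pt "0.001 0 0 0 0 0" --pt "0.0015 0 0 0 0 0" --pt "0.0015 0 0 0 0 0"

```text
t: 14.0
tcp_pos: [0.6391, 0.0239, 0.1879]
tool_rot: [-0.707, -0.012, 0.014, 0.707]
force: [-5.9, -0.4, -0.3]
finger_gap: -0.001
```

The force has risen to about 6 N with the tool lagging, so the stick is at the slot end. I'll withdraw straight back and then clear the view.

>>> play_rows --pt "-0.003 0 0 0 0 0" --pt "-0.01 0 0 0 0 0" --pt "-0.025 0 0 0 0 0" --pt "-0.04 0 0 0 0 0" --pt "-0.06 0 0 0 0 0" --pt "-0.08 -0.01 0 0 0 0" --pt "-0.1 -0.03 0 0 0 0" --pt "-0.12 -0.05 0 0 0 0" --pt "-0.135 -0.06 0 0 0 0" --pt "-0.145 -0.06 0 0 0 0" --pt "-0.15 -0.06 0 0 0 0" --pt "-0.15 -0.06 0 0 0 0"

```text
t: 15.2
tcp_pos: [0.4904, 0.0184, 0.2481]
tool_rot: [-0.707, -0.013, 0.012, 0.707]
force: [-0.7, -0.4, -0.1]
finger_gap: -0.002
```

```bash
python3 -c "
from h import *
go(12,-36,188)
cv2.imwrite('pics/s12.png',cv2.convertScaleAbs(cv2.resize(snapshot('scene')[130:290,230:430,::-1],None,fx=3,fy=3),alpha=2))
cv2.imwrite('pics/t12.png',cv2.convertScaleAbs(cv2.resize(snapshot('top')[130:240,250:360,::-1],None,fx=5,fy=5),alpha=1.6))"
```

```text
t 15.2 own mm [-130.9177  -35.3638  248.1284] gap -0.001640923061677711 F [-0.7333 -0.3759 -0.092 ]
delta [ 0.1429  0.0602 -0.0006] rot [-0.     -0.0001  0.0008]
```

View pics/s12.png

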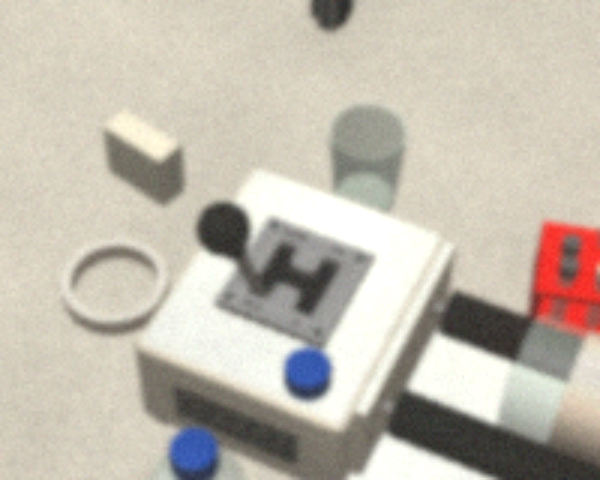

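View pics/t12.png

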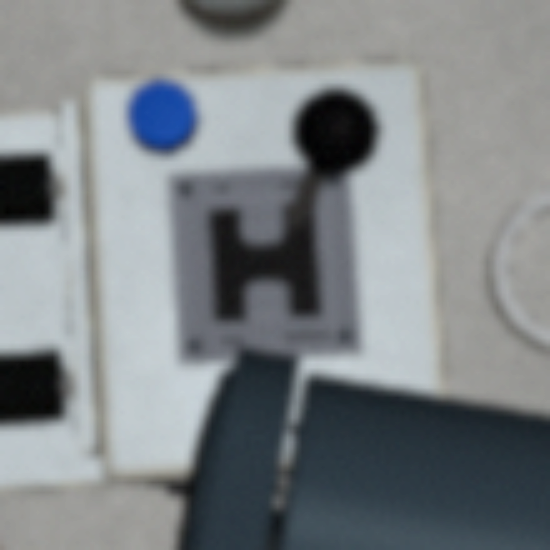

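```bash
python3 -c "
from h import *
kn(223,229,.2025)
T=lambda x,y:((x+.5)/5-.5+250,(y+.5)/5-.5+130)
P,e=tri('top',T(336,131),'scene',((223.5)/3-.5+230,(229.5)/3-.5+130));print(own(P)*1000,e)
print(own(plane('top',T(336,131),.2025))*1000)"
```

```text
knob own mm [ 44.7853 -34.7478 202.5   ]
[ 44.3693 -33.0677 202.6007] 0.003377130063233984
[ 43.7152 -31.5109 202.5   ]
```

The knob measures (44, -33) mm from two views, which is the end of the third slot. Forward tilt is about 0.235 and tilt to the right about 0.18. The arm is clear, so I'll hand in.

```bash
python3 -c "
from station import *
print(sign_off())"
```

```text
the job is handed in; nothing more can be done
None
```

The gearstick is in third and the job is handed in; no verdict was reported. I shut the fingers and used only their outsides: I pushed the knob forward from second to neutral, across to the right, then forward into the right front slot. The knob was never between the fingers. The highest force reading was about 6 N, at the end of the last push, when I felt for the slot end.

- **Final position:** from two views the knob stands about 44 mm forward and 33 mm right of the gate, at a height of 203 mm. That puts it at the slot end, tilted roughly 0.235 rad forward and 0.18 rad to the right.
- **Surroundings:** the arm was clear at about 15 s. In the final pictures the blue cap, tape roll, timer and beaker looked unmoved. I only saw parts of the rack and the standing bottle, and not the bottle on the rollers.
- **Disagreements:** the two camera rays for the knob missed each other by about 3.4 mm. The single views put it 31.5 and 35 mm to the right. In neutral on the right, the scene view alone put it about 4 mm forward of centre. All of this is within the slot's play and the calibration error.

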